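# Pin the cork flask rings on their storage stand

## Robot

A 6-joint arm with a two-finger parallel gripper is mounted at the origin on a cart in front of the work surface, level with it; the furniture and walls round the work are solid. World frame = base frame: x ahead of the robot, y to its left, z up, the work surface at z = 0. Lengths are in m, angles in degrees, forces in N, time in s.
With the tool pointing down it reaches from about 0.375 to 0.9 m from the base axis. Payload 3.1 kg.
Tool frame: the origin (TCP) lies midway between the tips of the shut fingers; the grasp point (between the pads) lies bot.hold_point_z behind it (bot.hold_point_z is the distance from the TCP to the grasp point, in m); z points along the fingers, y is the direction in which the jaws open and shut (so a half turn about z gives the same grasp; the last joint's range is limited). The gripper opens to 87 mm and grips with 3 to 60 N. Pads are 19 mm wide; open, the fingers measure 117 mm over their backs; the gripper's body (75 mm by 190 mm) begins 51 mm behind the grasp point.
Start: joints at [-85.629, 30.224, 82.088, -0, 67.689, -10.227], TCP at [0.158, -0.605, 0.223] pointing down, gripper open.
Joint ranges: [-176.69, 176.69], [-43.24, 126.21], [12.49, 139.97], [-82, 262], [0, 151.66], [-163.58, 163.58]. Speed limits (degrees/s): [159.86, 159.86, 180, 180, 180, 180].

## Interface

Orientations are given as a 3x3 rotation matrix whose columns are the frame's x, y, z axes.
In Python, from rig import bot, vision gives the robot as it stands.
- The arm moves only by the shell command python3 -m inch 'ROWS'. ROWS is JSON, a list of rows, each a list of 5 numbers: the finger opening in mm, from 0 to 87, then the shift along the tool's x, y, z in mm, then the turn about the tool's z in rad. In form: [[hand, dx, dy, dz, roll], ...]. A call has 1 to 8 rows; each row is the pose to reach, as a shift and turn from the pose measured when the call began, along the tool's axes at that moment; what a row does not reach only later rows make up. A row lasts 1/10 s, in which the tool goes at most 50 mm and 8.59 degrees, less where a joint would pass 70% of its speed; a pose out of reach is approached as far as the arm can. A call with a gripper value outside its range is refused whole. The fingers move at their own pace and stop on an object; the grip force is fixed at half the most. Time passes only in rows, so rows that repeat a pose let the fingers close. It gives the time, the measured TCP pose, the force and the opening at its end, in the units of the state.
- bot.read_state(): the state, without advancing time (a new reading comes with each control period).
- vision.capture(name): name is "scene" or "top"; returns (picture, depth): 384x512x3 uint8, red, green, blue; 384x512 float32, m along the optical axis (not along the pixel's ray), 0 where there is no reading.
- vision.camera_model(name): a dict with "intrinsics" (3x3 intrinsics, pixels), "dist" ([k1, k2, p1, p2, k3] as OpenCV has them; the pictures are not rectified), "camera_from_world" (4x4, takes a point from world to camera coordinates). Camera axes: x right, y down, z forward; pixel columns grow to the right and rows downward; lengths in m; the calibration is good to about 2 mm. A picture is of the moment at which its call begins. camera_model takes no time and is no camera call.
- bot.hand_in(): hands the job in, once; it reports no verdict.
The state is a dict: "time_s": time; "joint_positions": joint angles; "qvel": joint speeds; "tau": joint torques, N m; "position": TCP position; "tcp_rot": TCP orientation; "force": force on the tool from outside, world axes, zero at the start; "moment": the same for the moment, N m; "opening": opening from 0.0 (shut) to 1.0 (fully open).
Only numpy, scipy, OpenCV 4.12 (cv2) and the standard library are available. Lean on these libraries where they do the work, as an engineer would, in place of code of your own. Each camera call takes 0.05 s, during which the arm holds its last target. There are 200 camera calls.

## Task

Put the loose cork ring flat on top of the cork ring that already lies on the wooden storage stand, with the holes in line (the black rubber ring does not belong there). Then take the red-knobbed spindle out of its dark wooden block and lower it through both rings into the stand's hole, until its flange rests on the top ring, and let go.

Things in the scene. Friction and masses are not known exactly. Their poses are not given: they have to be found in the camera images.
- stand: fixed square board of mid-brown wood, 110 x 110 mm, 24 mm high, on the bench, with a round blind hole in the middle of its top, 40 mm wide and 20 mm deep. Origin: centre of the underside, on the bench top; z up, x and y along its sides. One cork ring lies on it
- lower_ring: cork ring (a support for round flasks), outside diameter 58 mm, hole 36 mm right through, 28 mm high, loose, lying flat on the stand over its hole, out of line with it by 4 mm at most. Origin: on the ring's axis, at its underside; z along the axis, up. It can stay as it lies
- loose_ring: a second cork ring, the same (outside 58 mm, hole 36 mm, 28 mm high), loose, lying flat on the bench to the left of the stand; about 60 g. Grip it across its outside. A black rubber ring of the same size also lies to the left and is not wanted. Origin: on the ring's axis, at its underside; z along the axis, up
- spindle: rigid upright spindle, 120 g: red round knob 24 mm wide, 50 mm tall, on a flange 54 mm wide, 6 mm thick, over a tapered-tip steel rod 12 mm wide, 70 mm long. It hangs in a hole of a dark wooden block 64 x 64 x 78 mm, right of the stand, flange on the block's top. Origin: on the axis at the flange's underside; z up; knob from z = 6 to 56 mm, rod tip at -70. Seated, the origin is 80 mm above the bench
There are look-alikes about, which are no part of the job. What is shaped like the loose_ring but green, purple or turquoise is not meant.

How it is judged:
By the outcome, as a careful person would: the job done as asked, in the order asked, and still so for the second after the job is handed in, with the robot touching nothing.
It also fails if it takes over 56 s, if anything falls off the work surface, if the arm or the gripper's body presses on something with over 40 N, if the wrist force passes 120 N, or if a joint passes its speed limit or range.

## Working session

There is one attempt and no reset: what is moved stays moved. The work goes in short steps, Python scripts to look and compute and a shell command to move; the robot and the scene stay as the last step left them, time stands still between calls to the robot, and variables do not carry over. Pictures are saved under pics/ and viewed, about 8 in all and at most 12, crops included, and the job is handed in when it is done.

```bash
mkdir -p pics; ls; python3 - <<'E'
from rig import bot, vision
import cv2,numpy as np
print(bot.hold_point_z, bot.read_state())
for n in("scene","top"):
    p,d=vision.capture(n); np.savez(f"pics/{n}0.npz",p=p,d=d)
    cv2.imwrite(f"pics/{n}0.png",p[:,:,::-1]); m=vision.camera_model(n); print(n,m)
E
```

```text
pics
0.0187 {'time_s': 0.0, 'joint_positions': array([-8.56281857e+01,  3.02774611e+01,  8.21544757e+01,  9.91901371e-04,
        6.76915006e+01, -1.02272934e+01]), 'qvel': array([-0.02904584,  0.02761763, -0.01884752, -0.04868734,  0.04590489,
        0.01982943]), 'tau': array([-1.84284501e-03, -4.40039492e+01, -1.76592672e+01,  6.30708318e-02,
        5.81004610e-02, -1.56104475e-04]), 'position': array([ 0.15751115, -0.60407772,  0.2215984 ]), 'tcp_rot': array([[ 9.67714786e-01,  2.52047755e-01, -1.48256278e-04],
       [ 2.52047484e-01, -9.67712481e-01,  2.14934094e-03],
       [ 3.98267108e-04, -2.11731663e-03, -9.99997679e-01]]), 'force': array([0.86999008, 0.26604566, 0.23099218]), 'moment': array([-0.03122513, -0.02480029,  0.03497745]), 'opening': 1.0005845442136563}
scene {'intrinsics': array([[469.27639806,   0.        , 261.80666642],
       [  0.        , 469.27639806, 192.71933197],
       [  0.        ,   0.        ,   1.        ]]), 'dist': array([-0.01089171,  0.        ,  0.        ,  0.        ,  0.        ]), 'camera_from_world': array([[-0.68590726, -0.72728633, -0.02420376,  0.4091258 ],
       [-0.37491941,  0.38170386, -0.84482992,  0.25520122],
       [ 0.62367193, -0.57040051, -0.53448721,  0.76756588],
       [ 0.        ,  0.        ,  0.        ,  1.        ]])}
top {'intrinsics': array([[355.8473548 ,   0.        , 253.6103354 ],
       [  0.        , 355.8473548 , 187.39881449],
       [  0.        ,   0.        ,   1.        ]]), 'dist': array([-0.06910172,  0.        ,  0.        ,  0.        ,  0.        ]), 'camera_from_world': array([[-1.48105734e-02, -9.99889567e-01, -1.22476774e-03,
         5.28170438e-02],
       [-9.98287085e-01,  1.48561518e-02, -5.65879000e-02,
         5.87591237e-01],
       [ 5.65998461e-02,  3.84570568e-04, -9.98396870e-01,
         9.61049969e-01],
       [ 0.00000000e+00,  0.00000000e+00,  0.00000000e+00,
         1.00000000e+00]])}
```

View pics/top0.png

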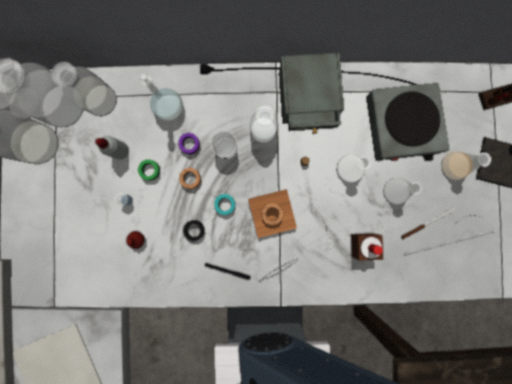

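View pics/scene0.png

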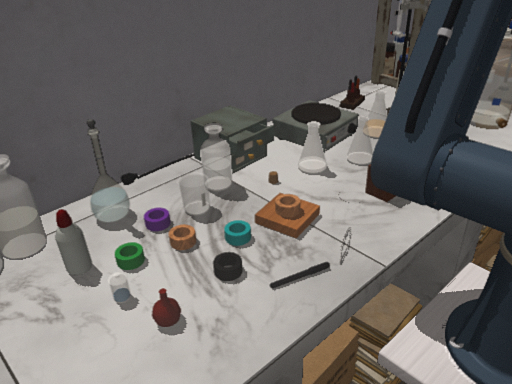

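The top view shows the loose cork ring at (190,180), the stand with its ring at (272,214), the spindle at (370,248), the black ring at (194,231), and purple, turquoise and beaker neighbours near the loose ring. Next I'll measure these from depth and colour.

```bash
cat > h.py <<'E'
import numpy as np, cv2
from scipy.optimize import least_squares
from rig import bot, vision
def cloud(n,d):
    m=vision.camera_model(n); h,w=d.shape
    uv=np.stack(np.meshgrid(np.arange(w),np.arange(h)),-1).reshape(-1,1,2).astype(float)
    r=cv2.undistortPoints(uv,m["intrinsics"],m["dist"]).reshape(h,w,2)
    c=np.dstack([r*d[...,None],d]); T=np.linalg.inv(m["camera_from_world"])
    return c@T[:3,:3].T+T[:3,3]
def plane(n,uv,z):
    m=vision.camera_model(n)
    r=cv2.undistortPoints(np.array(uv,float).reshape(-1,1,2),m["intrinsics"],m["dist"]).reshape(-1,2)
    T=np.linalg.inv(m["camera_from_world"]); v=np.c_[r,np.ones(len(r))]@T[:3,:3].T
    return T[:3,3]+v*((z-T[2,3])/v[:,2])[:,None]
def px(n,P):
    m=vision.camera_model(n); T=m["camera_from_world"]
    return cv2.projectPoints(np.array(P,float).reshape(-1,3),cv2.Rodrigues(T[:3,:3])[0],T[:3,3],m["intrinsics"],m["dist"])[0].reshape(-1,2)
def grab(n,tag=None):
    p,d=vision.capture(n)
    if tag: cv2.imwrite(f"pics/{tag}.png",p[:,:,::-1])
    return p,d,cloud(n,d)
E
python3 - <<'E'
from h import *
f=np.load("pics/top0.npz"); p,d=f["p"],f["d"]; X=cloud("top",d)
def rep(name,u,v,w,z0,z1):
    s=X[v-w:v+w+1,u-w:u+w+1].reshape(-1,3); s=s[(s[:,2]>z0)&(s[:,2]<z1)]
    lo,hi=np.percentile(s,1,0),np.percentile(s,99,0)
    print(name,len(s),"mid",(lo+hi)/2,"size",hi-lo,"mean",s.mean(0),"medz",np.median(s[:,2]))
rep("loose",190,180,14,.02,.036)
rep("lower",272,214,14,.044,.06)
rep("stand",272,214,30,.018,.030)
rep("black",194,231,14,.02,.036)
rep("turq",225,205,14,.02,.036)
rep("purple",189,144,14,.02,.036)
rep("block",367,247,22,.07,.08)
rep("flange",370,248,22,.081,.09)
rep("knob",372,249,16,.12,.145)
rep("beaker",225,147,18,.02,.3)
# stand rectangle
m=((X[...,2]>.018)&(X[...,2]<.06)).astype(np.uint8); m[:, :235]=0; m[:,310:]=0; m[:180]=0;m[255:]=0
r=cv2.minAreaRect(X[m>0][:,:2].astype(np.float32)); print("standrect",r)
print("table z",np.median(X[270:290,150:200,2]))
# rgb box
for nm,(u,v,w,z) in dict(loose=(190,180,15,.028),lower=(272,214,15,.052)).items():
    for dy in range(-1,2): pass
big=np.hstack([cv2.resize(p[v-w:v+w,u-w:u+w],(400,400),interpolation=cv2.INTER_NEAREST) for u,v,w in((190,180,32),(272,214,32))])
big2=cv2.resize(p[216:280,338:402],(400,400),interpolation=cv2.INTER_NEAREST)
cv2.imwrite("pics/crop1.png",cv2.resize(np.hstack([big,big2]),(798,266))[:,:,::-1])
E
```

```text
loose 223 mid [0.61612148 0.22004638 0.02663604] size [0.05462611 0.05463233 0.00947821] mean [0.61683438 0.22023113 0.02731251] medz 0.027385284587131742
lower 230 mid [ 0.51661302 -0.00339079  0.05151184] size [0.055392   0.05297757 0.00725088] mean [ 0.51607074 -0.00323363  0.05149838] medz 0.05152042442704641
stand 1266 mid [ 0.51754754 -0.00480806  0.02380132] size [0.11886831 0.11891451 0.00831763] mean [ 0.51778439 -0.00470112  0.02363728] medz 0.023621914728674642
black 232 mid [0.47456955 0.21162978 0.02654337] size [0.05413983 0.05648425 0.01094298] mean [0.47373068 0.21138111 0.02730399] medz 0.027436137957110585
turq 216 mid [0.54383887 0.12504764 0.02683299] size [0.05424292 0.05441393 0.00975308] mean [0.54374407 0.12516784 0.02734454] medz 0.027541267458342733
purple 228 mid [0.71341664 0.2227023  0.02636701] size [0.05432696 0.05455122 0.01116359] mean [0.71341837 0.22295561 0.02729331] medz 0.027560294539887675
block 278 mid [ 0.42720112 -0.25450327  0.07545032] size [0.06383515 0.0662724  0.00880869] mean [ 0.42730662 -0.25106488  0.07726726] medz 0.07759801748424244
flange 222 mid [ 0.42724222 -0.25376802  0.08449406] size [0.05108838 0.05081594 0.00682896] mean [ 0.42900165 -0.249379    0.08365491] medz 0.08346024680233932
knob 90 mid [ 0.42643881 -0.2539675   0.12950339] size [0.02198143 0.02198545 0.01490427] mean [ 0.42697833 -0.25272168  0.13193607] medz 0.132972676273246
beaker 296 mid [0.69999365 0.12160927 0.05265395] size [0.06569926 0.06738562 0.06284597] mean [0.70695338 0.12498232 0.06003005] medz 0.06466158705900826
standrect ((0.5174118876457214, -0.004684261977672577), (0.11008884757757187, 0.11003618687391281), 13.529558181762695)
table z -0.000563354603964894
```

View pics/crop1.png

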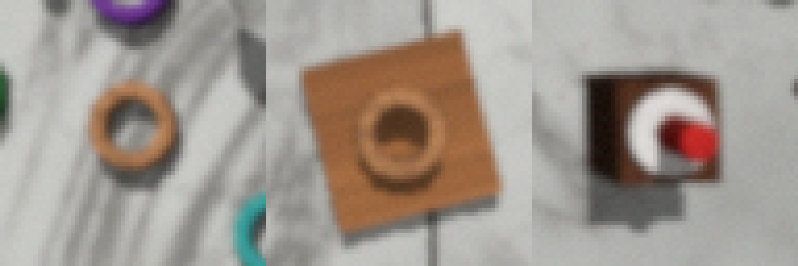

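The sizes and heights agree with the given ones. The loose ring is at (0.6165, 0.220), the lower ring at (0.516, -0.003), the stand at (0.517, -0.005) and the spindle at (0.427, -0.254). I'll grip along a yaw of about 70°, which keeps clear of the beaker.

```bash
cat >> h.py <<'E'
def delta(P,yaw=None):
    """tool-frame shift (mm) and roll (rad) to bring TCP to P with jaw (y) axis at world yaw deg (mod 180)"""
    s=bot.read_state(); R=np.array(s["tcp_rot"]); p=np.array(s["position"])
    y0=np.degrees(np.arctan2(R[1,1],R[0,1])); r=0
    if yaw is not None: r=-np.radians((yaw-y0+90)%180-90)
    print("t",round(s["time_s"],2),"pos",p.round(4),"yaw",round(y0,1),"op",round(s["opening"]*87,1),"F",np.round(s["force"],1),"j",np.round(s["joint_positions"],0))
    print(" shift mm",((np.array(P)-p)@R*1e3).round(1),"roll",round(r,3))
E
python3 - <<'E'
from h import *
delta([.6165,.2201,.15],70)
E
```

```text
t 0.1 pos [ 0.1575 -0.6042  0.2217] yaw -75.4 op 86.9 F [ 0.3  0.3 -0.2] j [-86.  30.  82.  -0.  68. -10.]
 shift mm [ 651.9 -681.8   73.2] roll 0.604
```

```bash
python3 -m inch '[[87,20,-20,0,0.05],[87,50,-52,0,0.15],[87,83,-87,0,0.25],[87,116,-121,0,0.35],[87,150,-157,0,0.45],[87,184,-192,0,0.55],[87,218,-228,0,0.604],[87,252,-263,0,0.604]]'; python3 -c "
from h import *
delta([.6165,.2201,.15],70)"
```

```text
time_s: 0.9
position: [0.3355, -0.2841, 0.2221]
tcp_rot: [[0.939, -0.344, -0.0], [-0.344, -0.939, 0.002], [-0.001, -0.002, -1.0]]
force: [1.0, -1.2, 1.0]
opening: 0.999
t 0.9 pos [ 0.3355 -0.2841  0.2221] yaw -110.1 op 86.9 F [ 1.  -1.2  1. ] j [-55.  16. 108.   0.  57.  55.]
 shift mm [  90.7 -569.9   73.3] roll -0.002
```

```bash
python3 -m inch '[[87,7,-45,0,0],[87,14,-90,0,0],[87,21,-135,0,0],[87,28,-180,0,0],[87,36,-225,0,0],[87,43,-270,0,0],[87,50,-315,0,0],[87,57,-360,10,0]]'; python3 -c "
from h import *
delta([.6165,.2201,.1],70)"
```

```text
time_s: 1.7
position: [0.5142, 0.0362, 0.2136]
tcp_rot: [[0.939, -0.343, 0.002], [-0.343, -0.939, 0.002], [0.002, -0.003, -1.0]]
force: [1.3, 0.2, -0.8]
opening: 1.0
t 1.7 pos [0.5142 0.0362 0.2136] yaw -110.1 op 87.0 F [ 1.3  0.2 -0.8] j [ -8.  22.  98.   0.  59. 102.]
 shift mm [  32.7 -207.5  114.2] roll -0.001
```

```bash
python3 -m inch '[[87,7,-44,10,0],[87,14,-88,30,0],[87,21,-132,55,0],[87,28,-172,80,0],[87,32,-200,105,0],[87,32.7,-207.5,114,0],[87,32.7,-207.5,114,0],[87,32.7,-207.5,114,0]]'; python3 -c "
from h import *
delta([.6165,.2201,.005],70)"
```

```text
time_s: 2.5
position: [0.616, 0.2191, 0.1005]
tcp_rot: [[0.939, -0.344, 0.002], [-0.344, -0.939, 0.001], [0.001, -0.002, -1.0]]
force: [0.6, -0.5, 0.3]
opening: 1.0
t 2.5 pos [0.616  0.2191 0.1005] yaw -110.1 op 87.0 F [ 0.6 -0.5  0.3] j [ 10.  41.  83.   0.  56. 120.]
 shift mm [ 0.  -0.9 95.5] roll -0.002
```

```bash
python3 -m inch '[[87,0,-1,25,0],[87,0,-1,50,0],[87,0,-1,70,0],[87,0,-1,85,0],[87,0,-1,93,0],[87,0,-1,95,0],[50,0,-1,95,0],[50,0,-1,95,0]]'; python3 -m inch '[[50,0,0,0,0],[50,0,0,0,0],[50,0,0,0,0],[50,0,0,0,0]]' ;python3 -c "
from h import *
p,d,X=grab('scene','grasp')
delta([.6165,.2201,.1],70)"
```

```text
time_s: 3.3
position: [0.6173, 0.2202, 0.0066]
tcp_rot: [[0.939, -0.344, 0.004], [-0.344, -0.939, 0.002], [0.003, -0.003, -1.0]]
force: [0.1, 0.4, -0.7]
opening: 0.893
time_s: 3.7
position: [0.6177, 0.2204, 0.0072]
tcp_rot: [[0.939, -0.343, 0.005], [-0.343, -0.939, 0.002], [0.004, -0.003, -1.0]]
force: [0.1, 0.2, 4.2]
opening: 0.667
t 3.75 pos [0.6177 0.2204 0.0072] yaw -110.1 op 58.2 F [-1.   0.3  5.4] j [ 10.  48.  85.   0.  46. 120.]
 shift mm [ -0.7   0.4 -92.8] roll -0.002
```

View pics/grasp.png

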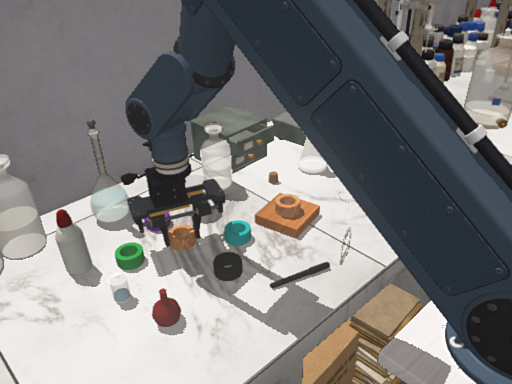

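The grasp holds: the opening is 58.2 mm, with the cork ring between the fingers at (181,237). Lifting and carrying now.

```bash
python3 -m inch '[[50,0,0,-10,0],[50,0,0,-25,0],[50,0,0,-45,0],[50,0,0,-70,0],[50,0,0,-95,0],[50,0,0,-110,0],[50,0,0,-115,0],[50,0,0,-115,0]]'; python3 -c "
from h import *
delta([.5173,-.0033,.12],70)"
```

```text
time_s: 4.55
position: [0.6174, 0.2203, 0.1231]
tcp_rot: [[0.939, -0.343, 0.006], [-0.343, -0.939, 0.002], [0.005, -0.004, -1.0]]
force: [-0.4, -0.7, -0.3]
opening: 0.663
t 4.55 pos [0.6174 0.2203 0.1231] yaw -110.1 op 57.7 F [-0.4 -0.7 -0.3] j [ 10.  39.  83.   0.  58. 120.]
 shift mm [-17.3 244.4   2.1] roll -0.002
```

```bash
python3 -m inch '[[50,-1,15,0,0],[50,-4,45,0,0],[50,-6,85,0,0],[50,-9,125,0,0],[50,-12,165,0,0],[50,-14,205,0,0],[50,-16,235,0,0],[50,-17.3,244.4,1,0]]'; python3 -m inch '[[50,0,1,0,0],[50,0,1,0,0]]'; python3 -c "
from h import *
p,d,X=grab('scene','carry')
cv2.imwrite('pics/carry.png',cv2.resize(p[140:260,190:350],(800,600),interpolation=cv2.INTER_CUBIC)[:,:,::-1])
# cork-coloured points near
delta([.5173,-.0033,.0615],70)"
```

```text
time_s: 5.35
position: [0.5144, -0.0059, 0.12]
tcp_rot: [[0.938, -0.347, 0.002], [-0.347, -0.938, 0.002], [0.001, -0.003, -1.0]]
force: [0.4, 0.0, -0.1]
opening: 0.667
time_s: 5.55
position: [0.5134, -0.0068, 0.1194]
tcp_rot: [[0.938, -0.348, 0.0], [-0.348, -0.938, 0.003], [-0.001, -0.003, -1.0]]
force: [0.3, -0.6, -0.6]
opening: 0.668
t 5.6 pos [ 0.5139 -0.0063  0.1196] yaw -110.3 op 58.4 F [0.1 0.6 0. ] j [-13.  31. 103.   0.  46.  97.]
 shift mm [ 2.1 -3.8 58.1] roll -0.005
```

View pics/carry.png

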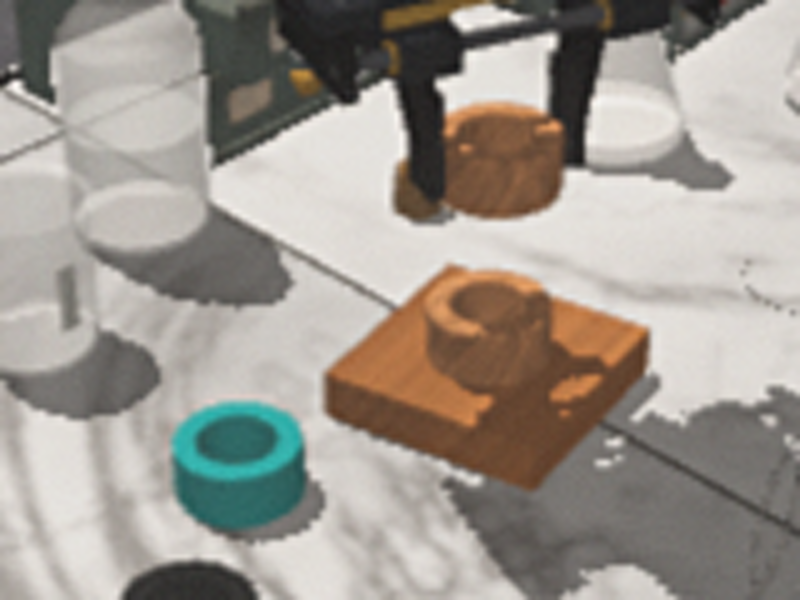

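The ring is held level above the stand. Lowering it.

```bash
python3 -m inch '[[50,1,-2,8,0],[50,2,-3.8,20,0],[50,2,-3.8,32,0],[50,2,-3.8,42,0],[50,2,-3.8,50,0],[50,2,-3.8,52,0],[50,2,-3.8,52,0],[50,2,-3.8,52,0]]'; python3 -c "
from h import *
delta([.5173,-.0033,.0595],70)"
```

```text
time_s: 6.4
position: [0.5175, -0.0034, 0.0678]
tcp_rot: [[0.938, -0.347, 0.002], [-0.347, -0.938, 0.003], [0.001, -0.003, -1.0]]
force: [0.8, 0.3, -0.2]
opening: 0.67
t 6.4 pos [ 0.5175 -0.0034  0.0678] yaw -110.3 op 58.3 F [ 0.8  0.3 -0.2] j [-13.  36. 105.   0.  39.  97.]
 shift mm [-0.2 -0.   8.3] roll -0.005
```

```bash
python3 -m inch '[[50,0,0,3,0],[50,0,0,5,0],[50,0,0,6.5,0],[50,0,0,7.5,0],[50,0,0,8,0],[50,0,0,8,0],[50,0,0,8,0]]'; python3 -c "
from h import *
delta([.5173,-.0033,.0595],70)
p,d,X=grab('scene')
cv2.imwrite('pics/place.png',cv2.resize(p[150:250,210:350],(700,500),interpolation=cv2.INTER_CUBIC)[:,:,::-1])"
```

```text
time_s: 7.1
position: [0.5175, -0.0034, 0.0598]
tcp_rot: [[0.938, -0.347, 0.002], [-0.347, -0.938, 0.003], [0.001, -0.003, -1.0]]
force: [-0.2, -1.3, -0.2]
opening: 0.664
t 7.1 pos [ 0.5175 -0.0034  0.0598] yaw -110.3 op 57.8 F [-0.2 -1.3 -0.2] j [-13.  37. 105.   0.  38.  97.]
 shift mm [-0.2 -0.   0.3] roll -0.005
```

View pics/place.png

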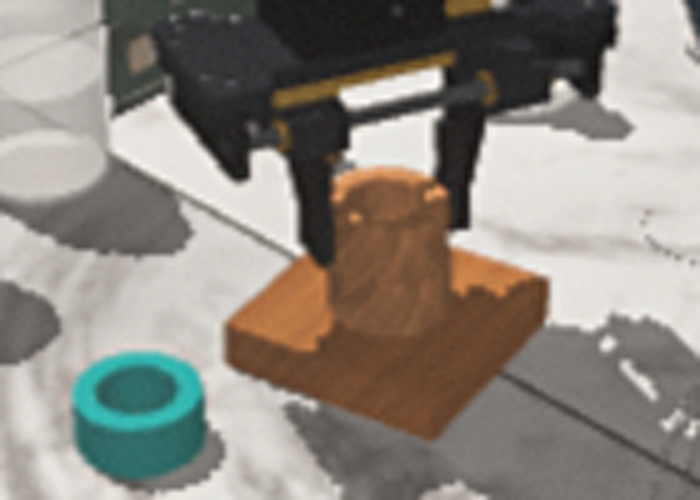

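The ring is in line with the lower ring and almost touching it. I'll go down 1 mm, release slowly and rise.

```bash
python3 -m inch '[[50,0,0,0.5,0],[50,0,0,1,0],[62,0,0,1,0],[75,0,0,1,0],[87,0,0,1,0],[87,0,0,1,0],[87,0,0,1,0]]'; python3 -m inch '[[87,0,0,0,0],[87,0,0,-8,0],[87,0,0,-25,0],[87,0,0,-55,0],[87,0,0,-95,0],[87,0,0,-135,0],[87,0,0,-160,0],[87,0,0,-165,0]]'; python3 -c "
from h import *
delta([.427,-.254,.225],0)
"
```

```text
time_s: 7.85
position: [0.5175, -0.0034, 0.0587]
tcp_rot: [[0.938, -0.347, 0.002], [-0.347, -0.938, 0.003], [0.001, -0.003, -1.0]]
force: [0.4, -0.2, 0.0]
opening: 0.959
time_s: 8.65
position: [0.5193, -0.0043, 0.2276]
tcp_rot: [[0.938, -0.347, 0.01], [-0.347, -0.938, 0.001], [0.009, -0.004, -1.0]]
force: [0.3, -0.2, -0.3]
opening: 0.997
t 8.65 pos [ 0.5193 -0.0043  0.2276] yaw -110.3 op 86.7 F [ 0.3 -0.2 -0.3] j [-13.  22.  97.   0.  61.  97.]
 shift mm [  0.  266.3   1.5] roll 1.217
```

```bash
python3 -m inch '[[87,0,20,0,0],[87,0,55,0,0],[87,0,100,0,0],[87,0,145,0,0],[87,0,190,0,0],[87,0,230,0,0],[87,0,258,0,0],[87,0,266,0,0]]'; python3 -m inch '[[87,0,0,0,0],[87,0,0,0,0]]'; python3 - <<'E'
from h import *
p,d,X=grab('top','top1')
def rep(name,u,v,w,z0,z1):
    s=X[v-w:v+w+1,u-w:u+w+1].reshape(-1,3); s=s[(s[:,2]>z0)&(s[:,2]<z1)]
    if len(s)==0: return print(name,0)
    lo,hi=np.percentile(s,1,0),np.percentile(s,99,0)
    print(name,len(s),"mid",(lo+hi)/2,"size",hi-lo,"mean",s.mean(0),"medz",np.median(s[:,2]))
u,v=px("top",[[.516,-.003,.08]])[0].round().astype(int); print(u,v)
rep("stack",u,v,16,.073,.087)
delta([.427,-.254,.092])
E
```

```text
time_s: 9.45
position: [0.4257, -0.256, 0.2255]
tcp_rot: [[0.937, -0.35, 0.008], [-0.35, -0.937, 0.001], [0.007, -0.004, -1.0]]
force: [0.0, 0.3, -1.0]
opening: 1.002
time_s: 9.65
position: [0.4254, -0.2549, 0.2248]
tcp_rot: [[0.937, -0.35, 0.007], [-0.35, -0.937, 0.003], [0.005, -0.005, -1.0]]
force: [0.4, 1.2, -0.2]
opening: 1.002
272 214
stack 250 mid [ 0.51713747 -0.00204871  0.07884617] size [0.05377377 0.05629559 0.00842779] mean [ 0.51728431 -0.00211146  0.07942407] medz 0.07941856576209516
t 9.7 pos [ 0.4256 -0.2546  0.225 ] yaw -110.4 op 87.3 F [0.5 0.6 0.1] j [-44.  20. 100.   0.  60.  66.]
 shift mm [  0.3  -0.3 133. ] roll 0
```

View pics/top1.png

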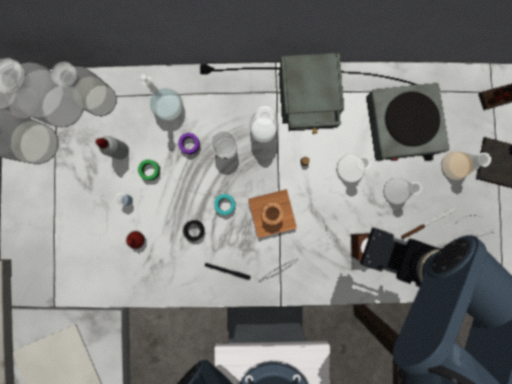

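The stack top is at (0.517, -0.002, 0.079), so the rings are in line within about 1.5 mm. Now descending on the spindle knob.

```bash
python3 -m inch '[[87,0,0,15,0],[87,0,0,45,0],[87,0,0,80,0],[87,0,0,110,0],[87,0,0,125,0],[87,0,0,130,0],[87,0,0,131,0],[87,0,0,131,0]]'; python3 -c "
from h import *
delta([.427,-.254,.092])
"
```

```text
time_s: 10.5
position: [0.4273, -0.254, 0.0946]
tcp_rot: [[0.937, -0.348, 0.008], [-0.348, -0.937, 0.002], [0.007, -0.005, -1.0]]
force: [-0.1, -0.1, -0.2]
opening: 0.999
t 10.5 pos [ 0.4273 -0.254   0.0946] yaw -110.4 op 86.9 F [-0.1 -0.1 -0.2] j [-44.  32. 107.   1.  40.  66.]
 shift mm [-0.3  0.1  2.6] roll 0
```

```bash
python3 -m inch '[[60,0,0,2,0],[30,0,0,2,0],[15,0,0,2,0],[15,0,0,2,0],[15,0,0,2,0],[15,0,0,2,0],[15,0,0,2,0],[15,0,0,2,0]]'; python3 -m inch '[[15,0,0,0,0],[15,0,0,0,0],[15,0,0,0,0],[15,0,0,0,0]]'; python3 -c "
from h import *
delta([.427,-.254,.205])
"
```

```text
time_s: 11.3
position: [0.4273, -0.254, 0.0926]
tcp_rot: [[0.937, -0.348, 0.008], [-0.348, -0.937, 0.002], [0.007, -0.005, -1.0]]
force: [-0.4, -0.9, 0.1]
opening: 0.357
time_s: 11.7
position: [0.4273, -0.2542, 0.0926]
tcp_rot: [[0.937, -0.348, 0.008], [-0.348, -0.937, 0.002], [0.007, -0.005, -1.0]]
force: [-0.2, -0.1, 0.3]
opening: 0.267
t 11.7 pos [ 0.4273 -0.2542  0.0926] yaw -110.4 op 23.3 F [-0.2 -0.1  0.3] j [-44.  32. 107.   1.  40.  66.]
 shift mm [   0.5   -0.6 -112.4] roll 0
```

```bash
python3 -m inch '[[15,0,0,-8,0],[15,0,0,-20,0],[15,0,0,-38,0],[15,0,0,-58,0],[15,0,0,-80,0],[15,0.5,-0.5,-100,0],[15,0.5,-0.5,-112,0],[15,0.5,-0.5,-115,0]]'; python3 -m inch '[[15,0,0,0,0],[15,0,0,0,0]]'; python3 -c "
from h import *
delta([.517,-.003,.205])
"
```

```text
time_s: 12.5
position: [0.4278, -0.2545, 0.21]
tcp_rot: [[0.937, -0.348, 0.012], [-0.348, -0.937, -0.001], [0.011, -0.003, -1.0]]
force: [1.4, 0.3, -2.1]
opening: 0.269
time_s: 12.7
position: [0.4275, -0.2543, 0.21]
tcp_rot: [[0.937, -0.348, 0.011], [-0.348, -0.937, -0.001], [0.011, -0.003, -1.0]]
force: [0.2, -0.1, 0.1]
opening: 0.268
t 12.7 pos [ 0.4275 -0.2543  0.21  ] yaw -110.4 op 23.3 F [ 0.2 -0.1  0.1] j [-44.  21. 101.   1.  57.  66.]
 shift mm [  -3.7 -266.7    5.8] roll 0
```

```bash
python3 -m inch '[[15,0,-12,0,0],[15,-0.5,-40,0,0],[15,-1,-80,0,0],[15,-2,-125,0,0],[15,-2.5,-170,0,0],[15,-3,-210,0,0],[15,-3.5,-245,0,0],[15,-3.7,-263,3,0]]'; python3 -m inch '[[15,0,0,0,0],[15,0,0,0,0],[15,0,0,0,0]]'; python3 - <<'E'
from h import *
p,d,X=grab('scene')
cv2.imwrite('pics/spin.png',cv2.resize(p[100:250,200:400],(800,600),interpolation=cv2.INTER_CUBIC)[:,:,::-1])
delta([.517,-.003,.12])
E
```

```text
time_s: 13.5
position: [0.5157, -0.0027, 0.2072]
tcp_rot: [[0.938, -0.345, 0.01], [-0.346, -0.938, 0.001], [0.009, -0.004, -1.0]]
force: [-0.6, -1.3, -2.2]
opening: 0.269
time_s: 13.8
position: [0.5151, -0.0031, 0.2068]
tcp_rot: [[0.938, -0.346, 0.009], [-0.346, -0.938, 0.001], [0.008, -0.004, -1.0]]
force: [-0.3, -0.9, -1.3]
opening: 0.268
t 13.85 pos [ 0.5152 -0.0034  0.207 ] yaw -110.3 op 23.5 F [-0.4 -0.  -3.1] j [-13.  23.  99.   0.  58.  97.]
 shift mm [ 0.7 -0.7 87. ] roll 0
```

View pics/spin.png

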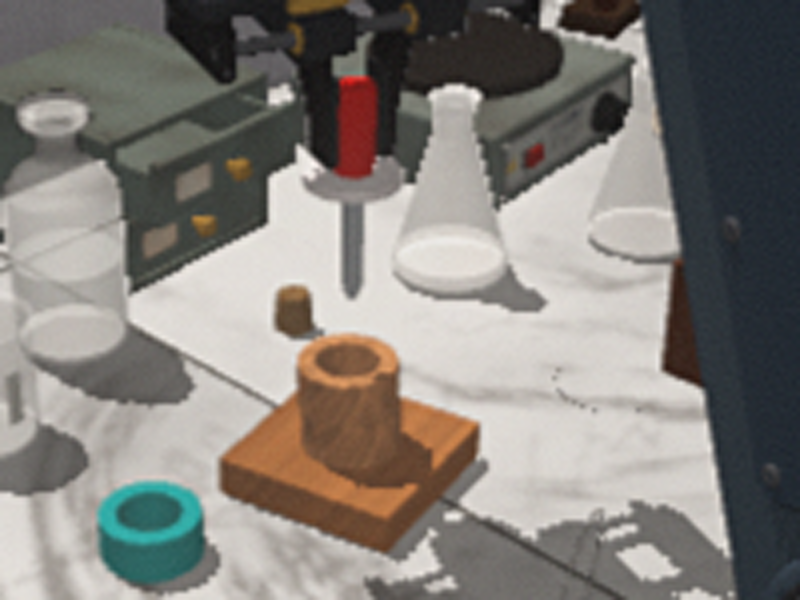

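The spindle hangs upright with its tip just over the hole. Lowering it.

```bash
python3 -m inch '[[15,0.7,-0.7,8,0],[15,0.7,-0.7,20,0],[15,0.7,-0.7,35,0],[15,0.7,-0.7,52,0],[15,0.7,-0.7,67,0],[15,0.7,-0.7,79,0],[15,0.7,-0.7,85,0],[15,0.7,-0.7,87,0]]'; python3 -c "
from h import *
delta([.517,-.003,.095])
"
```

```text
time_s: 14.65
position: [0.5165, -0.0031, 0.119]
tcp_rot: [[0.938, -0.347, 0.008], [-0.347, -0.938, 0.001], [0.007, -0.004, -1.0]]
force: [0.1, 0.4, -1.1]
opening: 0.268
t 14.65 pos [ 0.5165 -0.0031  0.119 ] yaw -110.3 op 23.3 F [ 0.1  0.4 -1.1] j [-13.  31. 103.   0.  45.  97.]
 shift mm [ 0.3 -0.2 24. ] roll 0
```

```bash
python3 -m inch '[[15,0,0,6,0],[15,0,0,12,0],[15,0,0,17,0],[15,0,0,20,0],[15,0,0,22,0],[15,0,0,23,0],[15,0,0,23.5,0],[15,0,0,23.5,0]]'; python3 - <<'E'
from h import *
delta([.517,-.003,.0946])
p,d,X=grab('scene')
cv2.imwrite('pics/seat.png',cv2.resize(p[120:240,220:380],(800,600),interpolation=cv2.INTER_CUBIC)[:,:,::-1])
E
```

```text
time_s: 15.45
position: [0.5168, -0.0031, 0.0957]
tcp_rot: [[0.938, -0.347, 0.008], [-0.347, -0.938, 0.001], [0.007, -0.004, -1.0]]
force: [-1.0, 0.6, -2.0]
opening: 0.267
t 15.45 pos [ 0.5168 -0.0031  0.0957] yaw -110.3 op 23.3 F [-1.   0.6 -2. ] j [-13.  33. 104.   0.  42.  97.]
 shift mm [ 0.1 -0.2  1.1] roll 0
```

View pics/seat.png

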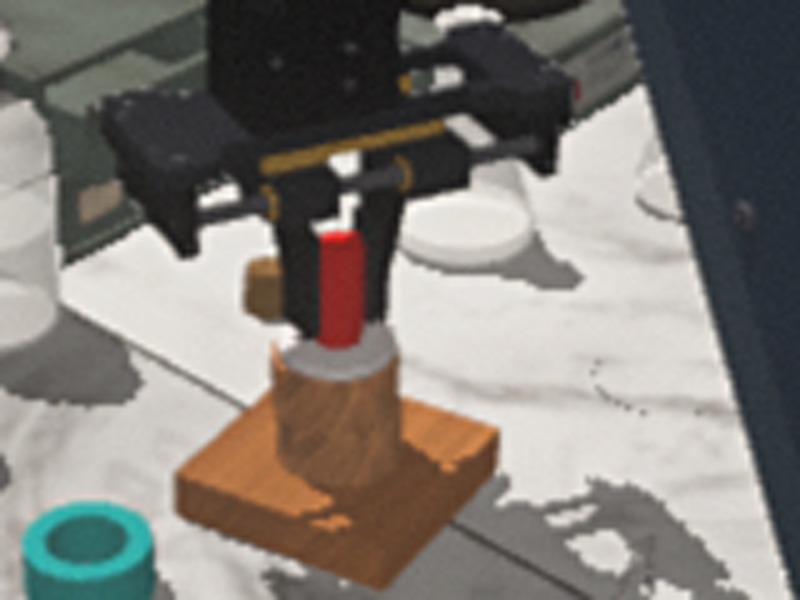

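The flange is at the top ring and about 1 mm from seating. I'll take it to contact, watching the force.

```bash
python3 -m inch '[[15,0,0,0.6,0],[15,0,0,1.2,0],[15,0,0,1.6,0],[15,0,0,1.6,0]]'; python3 -m inch '[[30,0,0,0,0],[45,0,0,0,0],[65,0,0,0,0],[80,0,0,0,0],[87,0,0,0,0],[87,0,0,0,0],[87,0,0,0,0],[87,0,0,0,0]]'; python3 -m inch '[[87,0,0,-5,0],[87,0,0,-20,0],[87,0,0,-45,0],[87,0,0,-75,0],[87,0,0,-105,0],[87,0,0,-125,0],[87,0,0,-130,0]]'; python3 -c "
from h import *
delta([.427,-.2,.25])"
```

```text
time_s: 15.9
position: [0.517, -0.0031, 0.0946]
tcp_rot: [[0.938, -0.347, 0.009], [-0.347, -0.938, 0.001], [0.008, -0.004, -1.0]]
force: [-1.2, 0.3, 4.3]
opening: 0.268
time_s: 16.7
position: [0.517, -0.0031, 0.0946]
tcp_rot: [[0.938, -0.347, 0.009], [-0.347, -0.938, 0.001], [0.008, -0.004, -1.0]]
force: [-0.5, 0.5, -0.2]
opening: 0.898
time_s: 17.4
position: [0.5174, -0.0035, 0.2273]
tcp_rot: [[0.938, -0.347, 0.015], [-0.347, -0.938, -0.001], [0.014, -0.005, -1.0]]
force: [-0.0, -0.1, 0.1]
opening: 1.0
t 17.4 pos [ 0.5174 -0.0035  0.2273] yaw -110.3 op 87.0 F [-0.  -0.1  0.1] j [-13.  21.  98.   0.  60.  97.]
 shift mm [-16.3 215.6 -23.9] roll 0
```

Contact showed at 4.3 N and the gripper is now open. I'll move aside and check.

```bash
python3 -m inch '[[87,-1,20,-5,0],[87,-4,60,-10,0],[87,-8,105,-18,0],[87,-12,150,-24,0],[87,-15,190,-24,0],[87,-16,215,-24,0],[87,-16,215,-24,0]]'; python3 - <<'E'
from h import *
p,d,X=grab('top'); u,v=px("top",[[.517,-.003,.08]])[0].round().astype(int)
def rep(name,w,z0,z1):
    s=X[v-w:v+w+1,u-w:u+w+1].reshape(-1,3); s=s[(s[:,2]>z0)&(s[:,2]<z1)]
    lo,hi=np.percentile(s,1,0),np.percentile(s,99,0)
    print(name,len(s),"mid",((lo+hi)/2).round(4),"size",(hi-lo).round(4),"medz",np.median(s[:,2]).round(4))
rep("flange",18,.081,.092); rep("knob",18,.125,.15); rep("stand",30,.018,.03)
q,_,_=grab('scene')
a=cv2.resize(p[182:246,240:304],(400,400),interpolation=cv2.INTER_CUBIC); b=cv2.resize(q[150:250,235:335],(400,400),interpolation=cv2.INTER_CUBIC)
cv2.imwrite('pics/final.png',np.hstack([a,b])[:,:,::-1])
E
```

```text
time_s: 18.1
position: [0.4263, -0.2021, 0.2495]
tcp_rot: [[0.936, -0.351, 0.014], [-0.351, -0.936, -0.001], [0.013, -0.004, -1.0]]
force: [-0.1, 0.5, 0.8]
opening: 1.001
flange 272 mid [ 0.516  -0.0018  0.0854] size [0.0508 0.051  0.0074] medz 0.0856
knob 76 mid [ 5.156e-01 -5.000e-04  1.341e-01] size [0.0217 0.0216 0.0091] medz 0.1353
stand 1237 mid [ 0.5176 -0.0048  0.0239] size [0.1188 0.1189 0.0079] medz 0.0237
```

View pics/final.png

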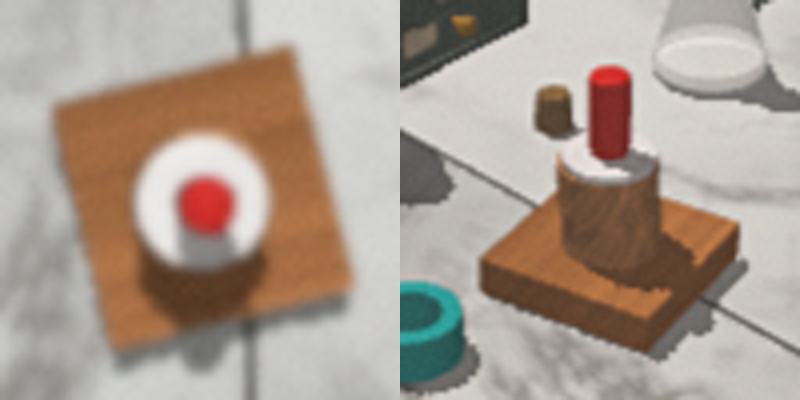

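The final picture shows both rings stacked on the stand, with the flange flat on the top ring and the knob upright. The flange top is at 85.6 mm (86 expected) and the knob top at about 135–136 mm (136 expected).

```bash
python3 -c "
from rig import bot
print(bot.hand_in())"
```

```text
the job is handed in; nothing more can be done
None
```

I put the loose cork ring on the one already on the stand. I then took the spindle out of its block, lowered it through both rings into the stand's hole, let go and moved the arm clear. The job was handed in at about 18 s of the 56 s allowed.

- **Rings:** they are in line within about 1.5 mm, measured before the spindle went in. The stack's top was at 79.4 mm (80 expected).
- **Spindle:** it met the top ring with about 4 N of force. After release the flange top measured 85.6 mm (86 expected) and the knob top about 135 mm (136 expected), so it is seated and upright.
- **Centring:** the spindle's axis is about 3 mm from the stand's centre, well inside the holes.
- **Failures:** no check failed or disagreed beyond the 2 mm camera calibration. The hand-in reported no verdict.

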